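# Get the sanding block and offcut from behind the front row

## Robot

A 7-joint arm with a two-finger parallel gripper is mounted at the origin on the work surface; the furniture and walls round the work are solid. World frame = base frame: x ahead of the robot, y to its left, z up, the work surface at z = 0. Lengths are in mm, angles in rad, forces in N, time in s.
With the tool pointing down it reaches from about 425 to 950 mm from the base axis. Payload 16.7 kg.
Tool frame: the origin (TCP) lies at the very end of the fingers, on their centre line; the grasp point (between the pads) lies 19 mm behind it; y points along the fingers, x is the direction in which the jaws open and shut, and the axes are right-handed (so a half turn about y gives the same grasp; the last joint's range is limited). The gripper opens to 94 mm and grips with 3 to 60 N. Pads are 16 mm wide; open, the fingers measure 119 mm over their backs; the gripper's body (75 mm by 177 mm) begins 78 mm behind the grasp point.
Start: joints at [1.006, 0.426, 0.074, 1.606, -0.034, 1.111, -0.067], TCP at [271.995, -617.732, 205.467] pointing down, gripper open.
Joint ranges: [-2.85, 2.85], [-0.5, 2.14], [-1.23, 1.37], [0.21, 2.46], [-1.02, 4.16], [0.16, 2.05], [-2.73, 2.73]. Speed limits (rad/s): [1.89, 1.89, 2.39, 2.39, 3.01, 3.01, 3.01].

## Interface

Orientations are given as a unit quaternion [x, y, z, w].
In Python, from cell import ctrl gives the robot as it stands.
- The arm moves only by the tool arm_command, never from a script. Its argument "plan" is a list that holds one entry, the list of rows, each a list of 7 numbers: the finger opening in mm, from 0 to 94, then the shift along the tool's x, y, z in mm, then the turn, a rotation vector about the tool's x, y, z in rad. In form: [[[hand, tx, ty, tz, rx, ry, rz], ...]]. A call has 1 to 20 rows; each row shifts and turns the commanded pose from where the row before left it, along the tool's axes as they then stand; what a row does not reach is not made up. A row lasts 1/10 s, in which the tool goes at most 50 mm and 8.59 degrees, less where a joint would pass 70% of its speed; a pose out of reach is approached as far as the arm can. A call is refused whole if a number of a shift passes 50 or a number of a turn 0.15, either way. A call with a gripper value outside its range is refused whole. The fingers move at their own pace and stop on an object; "force" is the grip in N (left out, the last holds). Time passes only in rows, so rows that do not move let the fingers close. It gives the time, the measured TCP pose, the force and the opening at its end, in the units of the state.
- ctrl.state(): the state, without advancing time (a new reading comes with each control period).
- ctrl.get_image(name): name is "scene" or "top" or "wrist"; returns a dict with "color" (480x640x3 uint8, blue, green, red), "fx", "fy", "cx", "cy" (pixels), "k1" (the pictures are not rectified: a ray, as slopes to the right and down, at radius r is drawn at 1 + k1 r^2 times it, then the intrinsics apply), "eye" and "orientation" of the camera in the world. Camera axes: x right, y down, z forward; pixel columns grow to the right and rows downward; lengths in mm; the calibration is good to about 2 mm. A picture is of the moment at which its call begins. There is no depth.
- ctrl.hand_in(): hands the job in, once; it reports no verdict.
The state is a dict: "clock": time; "qpos": joint angles; "joint_velocities": joint speeds; "joint_efforts": joint torques, N m; "tcp_pos": TCP position; "eef_rot": TCP orientation; "wrist_force": force on the tool from outside, world axes, zero at the start; "ft_torque": the same for the moment, N m; "grip_width": finger opening in mm.
Only numpy, scipy, OpenCV 4.12 (cv2) and the standard library are available. Lean on these libraries where they do the work, as an engineer would, in place of code of your own. Each camera call takes 0.05 s, during which the arm holds its last target. There are 200 camera calls.

## Task

Get the thin offcut and the sanding block out from the back of the low tray: first clear both things in the front row, the black push handle and the tape measure, onto the dark rubber mat, standing upright; then lay the offcut flat in the middle of the cork pad, lengthwise, and rest the sanding block squarely on top of it, lengthwise too. Only then put the push handle and the tape measure back upright in the tray, each exactly where it stood and lined up as before. Leave the mug, the metal cup and the round tin alone.

Things in the scene. Friction and masses are not known exactly. Their poses are not given: they have to be found in the camera images.
- push_handle: Black moulded push handle, loose, 0.12 kg, standing in a front bay of the tray: closed bow 38 (x) by 118 (y) by 69 mm high. Top bar along y: 34 mm wide (x), y -52 to 52, z 53 to 69 mm; posts at y -46 and 46, open window below. Origin: centre of underside, z up. Grasp the top bar across x, high, so that the fingertips pass over the things behind (32 mm high).
- tape_measure: Yellow tape measure standing on edge in the other front bay, loose, 0.26 kg: 37 mm thick (x; gripped sides about 34 mm apart), 97 mm long (y, with hook), 66 mm high. Origin: centre of the underside of that outline, z up; the solid case spans y -28 to 48 mm, so grip at y = +10 mm, high, across x.
- sanding_block: Brown sanding block lying flat in one of the two rear bays of the tray, loose: 64 mm (x) by 112 mm (y), 32 mm high. Origin: centre of the underside, z up. Grasp across x (64 mm). About 4 mm separate it from the thing in front of it.
- offcut: Small flat board of bare wood lying in the other rear bay of the tray, loose: 50 mm (x) by 90 mm (y), 20 mm thick. Origin: centre of the underside, z up. Grasp across x (50 mm).
- tray: Low plywood tray, fixed, 170 (x) by 290 (y) mm; floor 8 mm above table; rims 10 wide, 12 high; divider 6 wide, 12 high, along x at y = 0. Origin: centre of underside. +x points to the back row. Front things at x about -45 mm, rear at +10 mm, y about -70 or +70 mm, long sides along y. Which is left or right varies, front and rear independently.
- cork_pad: Cork pad, fixed on the table, 100 mm (x) by 140 mm (y, its length), 4 mm thick. Origin: centre of the underside.
- rubber_mat: Dark rubber mat, fixed on the table, 170 mm (x) by 150 mm (y), 4 mm thick, the side area for the cleared things. It may lie left or right of the tray, the cork pad on the other side. Origin: centre of the underside.
- mug: White mug, loose bystander, 92 x 127 mm, 95 mm high. Origin: centre of the underside of that outline.
- screw_cup: Grey metal cup with screws, loose bystander, 73 mm across, 62 mm high. Origin: centre of the underside.
- wax_tin: Round green tin, loose bystander, 72 mm across, 34 mm high. Origin: centre of the underside.
Mind the look-alikes: they are no part of the job. Leave any turquoise look-alike of the sanding_block alone.

How it is judged:
By the outcome, as a careful person would: the job done as asked, in the order asked, and still so for the second after the job is handed in, with the robot touching nothing.
It also fails if it takes over 128 s, if anything falls off the work surface, if the arm or the gripper's body presses on something with over 40 N, if the wrist force passes 120 N, or if a joint passes its speed limit or range.

## Working session

There is one attempt and no reset: what is moved stays moved. The work goes in short steps, Python scripts to look and compute and a tool call to move; the robot and the scene stay as the last step left them, time stands still between calls to the robot, and variables do not carry over. Pictures are saved under pics/ and viewed, about 12 in all and at most 16, crops included, and the job is handed in when it is done.

Besides the shell and the picture viewer there is one more tool, called after "Emit:" as name(argument=value, ...) on one line, values as JSON. arm_command: Moves the arm, as the interface text tells. Its arguments: {"type":"object","properties":{"plan":{"type":"array"},"force":{"type":"number"}},"required":["plan"]}

```bash
mkdir -p pics; ls; cat > h.py <<'E'
import numpy as np, cv2
from scipy.spatial.transform import Rotation as R
from cell import ctrl
def cam(n):
    d=ctrl.get_image(n); return d
def rot(d):
    o=np.array(d["orientation"],float)
    return o if o.shape==(3,3) else R.from_quat(o).as_matrix()
def ray(d,u,v):
    x=np.array([(u-d["cx"])/d["fx"],(v-d["cy"])/d["fy"]]); s=x.copy()
    for _ in range(20): s=x/(1+d["k1"]*(s@s))
    return rot(d)@np.array([s[0],s[1],1.])
def onz(d,u,v,z):
    r=ray(d,u,v); e=np.array(d["eye"]); return (e+r*(z-e[2])/r[2])[:2]
def proj(d,p):
    c=rot(d).T@(np.array(p,float)-np.array(d["eye"])); s=c[:2]/c[2]; s=s*(1+d["k1"]*(s@s))
    return np.array([s[0]*d["fx"]+d["cx"],s[1]*d["fy"]+d["cy"]])
E
python3 - <<'E'
from h import *
for n in("scene","top","wrist"):
    d=cam(n); cv2.imwrite(f"pics/{n}0.png",d["color"]); print(n,{k:v for k,v in d.items() if k!="color"})
print(ctrl.state())
E
```

```text
pics
scene {'fx': 533.8171934793115, 'fy': 533.8171934793115, 'cx': 321.8627322660707, 'cy': 240.05369788966834, 'k1': -0.011173621804602308, 'eye': array([-516.98733658,  730.36833453,  983.51927923]), 'orientation': array([-0.38967923,  0.79575206, -0.42081654,  0.19453072])}
top {'fx': 501.9934933531324, 'fy': 501.9934933531324, 'cx': 316.23234458936207, 'cy': 234.04647073854608, 'k1': -0.0436428312251953, 'eye': array([ 487.17006602, -121.6957387 , 1215.21280345]), 'orientation': array([-0.70560448,  0.70827765, -0.02035298,  0.0071305 ])}
wrist {'fx': 421.4660522398736, 'fy': 421.4660522398736, 'cx': 326.58041963639204, 'cy': 231.44397716699947, 'k1': 0.031274842418955735, 'eye': array([ 332.04504027, -591.84213214,  383.93234896]), 'orientation': array([ 0.83226863, -0.54265185, -0.06243204,  0.09465803])}
{'clock': 0.15, 'qpos': array([ 1.00651697,  0.42663045,  0.07382665,  1.60642778, -0.03410635,
        1.11079494, -0.06708633]), 'joint_velocities': array([ 0.0001235 , -0.00274608,  0.00262893, -0.00449825, -0.00038668,
        0.00034122,  0.00032125]), 'joint_efforts': array([ 4.12040434e-03, -9.36283493e+01,  3.66975166e+00, -4.54425609e+01,
       -4.87427437e-02,  1.80301181e-02,  2.32066959e-04]), 'tcp_pos': array([ 271.88333674, -617.46407414,  204.92171979]), 'eef_rot': array([-0.59206142,  0.38663676, -0.38602467,  0.59241898]), 'wrist_force': array([ 1.0004867 ,  0.64670269, -0.82866517]), 'ft_torque': array([-0.02444421,  0.06655172, -0.02019559]), 'grip_width': 93.87850212687604}
```

View pics/top0.png

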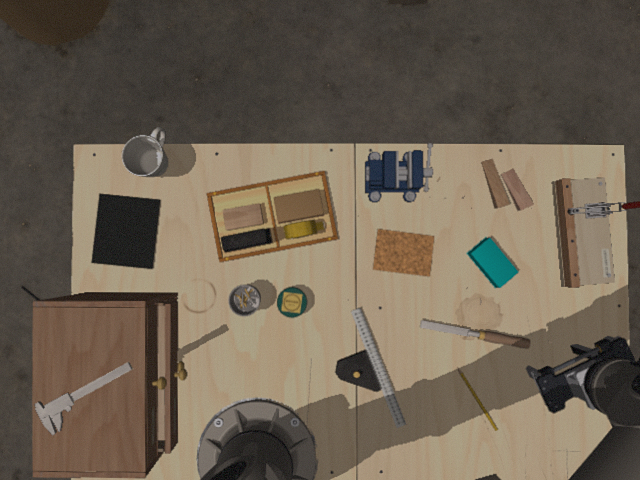

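View pics/scene0.png

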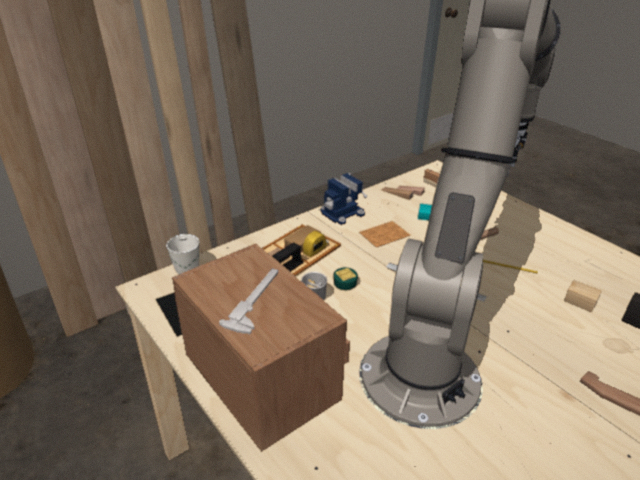

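```bash
python3 - <<'E'
from h import *
d=cam("top"); im=d["color"]; hsv=cv2.cvtColor(im,cv2.COLOR_BGR2HSV)
def meas(name,mask,z,roi):
    x0,y0,x1,y1=roi; m=np.zeros(mask.shape,np.uint8); m[y0:y1,x0:x1]=mask[y0:y1,x0:x1]*255
    m=cv2.morphologyEx(m,cv2.MORPH_OPEN,np.ones((3,3)))
    c=max(cv2.findContours(m,0,2)[0],key=cv2.contourArea)
    P=np.array([onz(d,u,v,z) for u,v in c[:,0]],np.float32)
    r=cv2.minAreaRect(P); print(name,np.round(r[0],1),np.round(r[1],1),round(r[2],2),'ext',P.min(0).round(),P.max(0).round())
H,S,V=[hsv[...,i].astype(int) for i in range(3)]
meas("mat",V<60,4,(80,180,175,280))
meas("cork",(S>110)&(H<25),4,(365,220,445,285))
meas("tray",(S>140)&(H<25),20,(195,160,350,270))
meas("handle",(V<60),69,(212,222,275,256))
meas("tape",(H>20)&(H<35)&(S>150),66,(280,215,330,245))
meas("turq",(H>75)&(H<100)&(S>100),32,(460,230,525,295))
meas("cup",(S<60)&(V<190),62,(222,275,266,325))
meas("tin",(H>35)&(H<95)&(S>80),34,(270,280,312,325))
cv2.imwrite("pics/c1.png",cv2.resize(im[160:330,190:350],None,fx=4.5,fy=3.5*4.5/4.5*1.0 if 0 else 3.5,interpolation=cv2.INTER_CUBIC))
q=R.from_quat(ctrl.state()["eef_rot"]).as_matrix(); print(q.round(3))
E
```

```text
mat [543.8 315.7] [147.8 166.6] 84.06 ext [456. 235.] [633. 397.]
cork [ 489.3 -355.4] [138.9  97.9] 82.57 ext [ 434. -428.] [ 546. -284.]
tray [573.1 -14.6] [166.  237.8] 10.8 ext [ 473. -146.] [649. 114.]
handle [519.5  16.5] [ 35.4 113. ] 11.12 ext [494. -40.] [544.  72.]
tape [ 545.4 -113.3] [32.4 88.7] 12.34 ext [ 525. -157.] [562. -70.]
turq [ 464.5 -563.3] [113.6  67.8] 39.62 ext [ 405. -621.] [ 522. -505.]
cup [379.9  22.8] [73.4 81.3] 85.37 ext [338. -14.] [420.  59.]
tin [402.  -88.9] [32.8  9.4] 89.7 ext [ 397. -105.] [407. -72.]
[[ 0.403 -0.     0.915]
 [-0.915  0.001  0.403]
 [-0.001 -1.    -0.   ]]
```

View pics/c1.png

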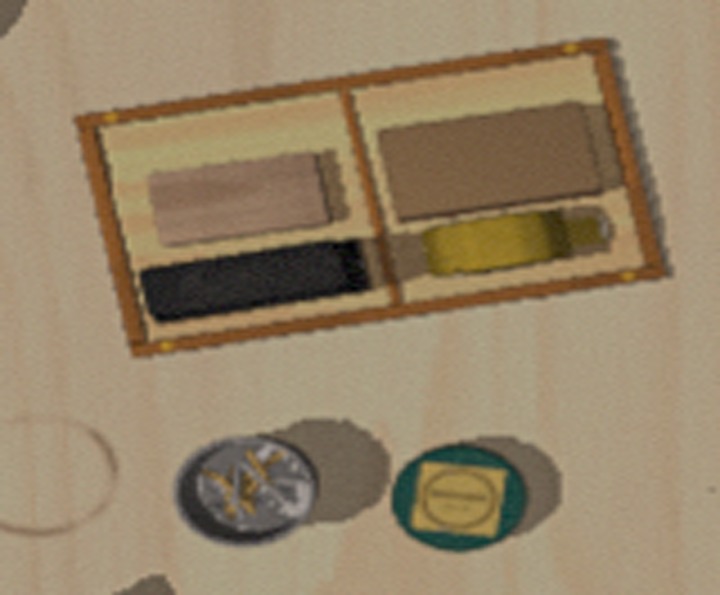

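Emit:
arm_command(plan=[[[94,0,-6,0,0,-0.1497,0],[94,0,-6,0,0,-0.1497,0],[94,0,-6,0,0,-0.1497,0],[94,0,-6,0,0,-0.1497,0],[94,0,-6,0,0,-0.1497,0],[94,0,-6,0,0,-0.1497,0],[94,0,-6,0,0,-0.1497,0],[94,0,-6,0,0,-0.1497,0],[94,0,-6,0,0,-0.1497,0],[94,15,0,22,0,0,0],[94,20,0,30,0,0,0],[94,20,0,30,0,0,0],[94,20,0,30,0,0,0],[94,20,0,30,0,0,0],[94,20,0,30,0,0,0],[94,20,0,30,0,0,0],[94,20,0,30,0,0,0],[94,20,0,30,0,0,0],[94,20,0,30,0,0,0],[94,20,0,30,0,0,0]]])

```text
clock: 2.2
tcp_pos: [422.1, -259.3, 259.6]
eef_rot: [0.704, 0.067, -0.067, -0.704]
wrist_force: [0.2, 0.4, 0.3]
grip_width: 93.6
```

```bash
python3 - <<'E'
from h import *
s=ctrl.state(); print(s["tcp_pos"].round(1),R.from_quat(s["eef_rot"]).as_matrix().round(3).tolist(),s["clock"])
t=cam("top"); c=cam("scene")
for a,b in (((150,300),(260,247)),((33,302),(174,285)),((146,475),(346,320))):
    e1,e2=np.array(t["eye"]),np.array(c["eye"]); r1,r2=ray(t,*a),ray(c,*b)
    k=np.linalg.lstsq(np.c_[r1,-r2],e2-e1,rcond=None)[0]; print((e1+k[0]*r1).round(),(e2+k[1]*r2).round())
# tray corners in crop
P=[onz(t,190+u/4.5,160+v/3.5,20) for u,v in ((78,118),(612,38),(670,275),(135,355))]
print(np.round(P,1).tolist(),np.mean(P,0).round(1))
# vise height-ish
E
```

```text
[ 422.1 -259.3  259.6] [[0.982, 0.0, -0.19], [0.19, -0.0, 0.982], [0.0, -1.0, -0.0]] 2.2
[398. 186. 229.] [395. 182. 228.]
[394. 417. 229.] [389. 411. 226.]
[ 62. 190. 241.] [ 64. 191. 241.]
[[630.8, 115.4], [685.1, -168.2], [522.6, -198.1], [469.3, 84.6]] [577.  -41.6]
```

Emit:
arm_command(plan=[[[94,19,0,15,0,0,0],[94,19,0,15,0,0,0],[94,19,0,15,0,0,0],[94,19,0,15,0,0,0],[94,19,0,15,0,0,0],[94,19,0,15,0,0,0],[94,19,0,15,0,0,0],[94,19,0,13,0,0,0],[94,0,0,0,0,0,0],[94,0,0,0,0,0,0]]])

```text
clock: 3.3
tcp_pos: [548.5, -116.4, 259.2]
eef_rot: [-0.704, -0.067, 0.068, 0.704]
wrist_force: [-0.4, -0.9, -0.6]
grip_width: 94.2
```

```bash
python3 - <<'E'
from h import *
s=ctrl.state(); print(s["tcp_pos"].round(1),s["clock"])
d=cam("wrist"); cv2.imwrite("pics/w1.png",d["color"]); print(np.array(d["eye"]).round(1), rot(d).round(3).tolist())
np.save("w1.npy",d,allow_pickle=True)
E
```

```text
[ 548.5 -116.4  259.2] 3.3
[536.5 -52.8 438.2] [[0.982, 0.186, 0.044], [0.191, -0.956, -0.222], [0.001, 0.226, -0.974]]
```

View pics/w1.png

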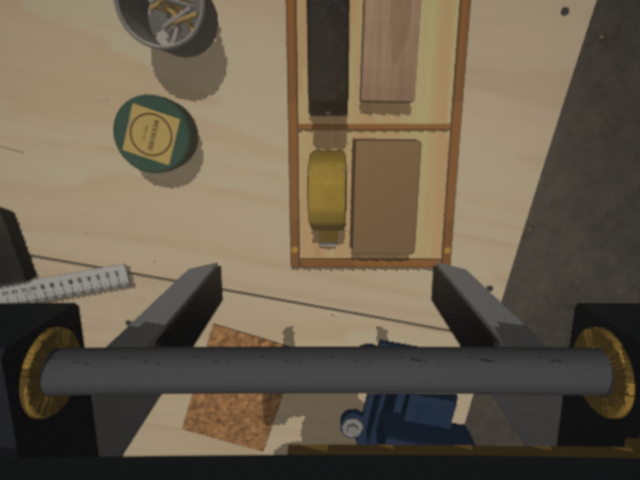

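```bash
python3 - <<'E'
from h import *
d=np.load("w1.npy",allow_pickle=True).item(); im=d["color"]; hsv=cv2.cvtColor(im,cv2.COLOR_BGR2HSV); H,S,V=[hsv[...,i].astype(int) for i in range(3)]
T=np.array([548.5,-116.4]); X=np.array([.982,.19]); Z=np.array([-.19,.982])
def meas(n,mask,z,roi):
    x0,y0,x1,y1=roi; m=np.zeros(mask.shape,np.uint8); m[y0:y1,x0:x1]=mask[y0:y1,x0:x1]*255
    m=cv2.morphologyEx(m,cv2.MORPH_OPEN,np.ones((5,5))); c=max(cv2.findContours(m,0,2)[0],key=cv2.contourArea)
    P=np.array([onz(d,u,v,z) for u,v in c[:,0]]); L=np.c_[(P-T)@X,(P-T)@Z].astype(np.float32)
    r=cv2.minAreaRect(L); print(n,cv2.boundingRect(c),'ctr(tool x,z)',np.round(r[0],1),np.round(r[1],1),round(r[2],1),'world',(T+r[0][0]*X+r[0][1]*Z).round(1))
meas("tape",(H>18)&(H<35)&(S>150),66,(296,140,355,255))
meas("handle",V<70,77,(300,0,355,125))
meas("block",(H<18)&(S>80)&(V>85),40,(349,134,424,262))
meas("offcut",(H<18)&(S<130)&(V>110),28,(358,0,424,108))
for p in ((380,60),(385,200),(327,190),(328,240),(430,200),(328,60)): print(p,hsv[p[1],p[0]])
for n,(u,v,z) in dict(tapeL=(308,190,66),tapeR=(346,190,66),tTop=(327,150,66),tBot=(327,230,66),trayBL=(291,268,20),trayBR=(451,262,20),div=(299,127,20),divR=(452,127,20),hookend=(328,247,10)).items():
    P=onz(d,u,v,z)-T; print(n,(P@X).round(1),(P@Z).round(1))
E
```

```text
tape (309, 152, 36, 71) ctr(tool x,z) [ 0.8 18.1] [62.1 31.3] 89.5 world [545.8 -98.4]
handle (307, 0, 42, 116) ctr(tool x,z) [  1.3 122.1] [31.9 85.3] 0.1 world [526.6   3.8]
block (351, 137, 69, 121) ctr(tool x,z) [56.3  3.5] [115.2  61.2] 88.7 world [ 603.2 -102.3]
offcut (362, 0, 59, 101) ctr(tool x,z) [ 57.6 136.9] [83.5 48.8] 88.8 world [579.1  29. ]
(380, 60) [ 14  88 133]
(385, 200) [ 16 114 114]
(327, 190) [ 21 162 137]
(328, 240) [ 21 146  91]
(430, 200) [ 19  99 163]
(328, 60) [16 57 49]
tapeL -15.8 16.0
tapeR 17.9 16.0
tTop 1.0 50.8
tBot 1.1 -20.4
trayBL -36.2 -71.4
trayBR 129.4 -64.8
div -25.9 70.7
divR 121.0 70.5
hookend 2.3 -51.5
```

Emit:
arm_command(plan=[[[60,1,17,6,0,0,0],[60,0,17,6,0,0,0],[60,0,17,0,0,0,0],[60,0,17,0,0,0,0],[60,0,17,0,0,0,0],[60,0,17,0,0,0,0],[60,0,17,0,0,0,0],[60,0,17,0,0,0,0],[60,0,17,0,0,0,0],[60,0,17,0,0,0,0],[60,0,17,0,0,0,0],[60,0,17,0,0,0,0],[60,0,10,0,0,0,0],[60,0,0,0,0,0,0],[60,0,0,0,0,0,0]]], force=25)

```text
clock: 4.85
tcp_pos: [547.4, -104.4, 46.0]
eef_rot: [0.704, 0.067, -0.067, -0.704]
wrist_force: [0.4, 0.3, 0.7]
grip_width: 59.9
```

```bash
python3 - <<'E'
from h import *
s=ctrl.state(); print(s["tcp_pos"].round(1),s["grip_width"])
d=cam("wrist"); np.save("w2.npy",d,allow_pickle=True); cv2.imwrite("pics/w2.png",d["color"])
E
```

```text
[ 547.4 -104.4   46. ] 59.94160723271637
```

View pics/w2.png

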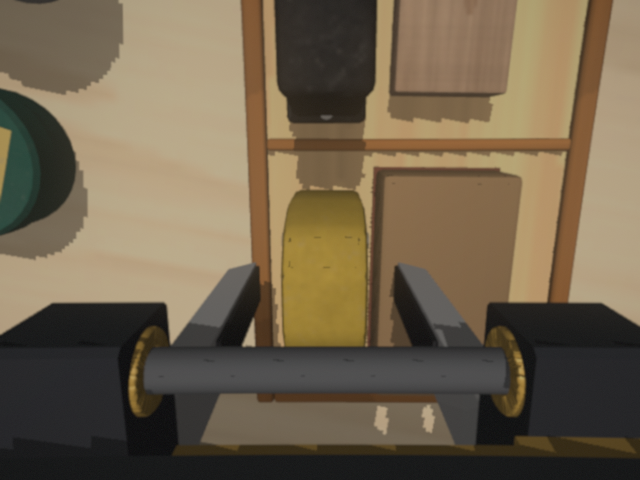

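Emit:
arm_command(plan=[[[20,0,0,0,0,0,0],[20,0,0,0,0,0,0],[20,0,0,0,0,0,0],[20,0,0,0,0,0,0],[20,0,0,0,0,0,0],[20,0,0,0,0,0,0],[20,0,-3,0,0,0,0],[20,0,-6,0,0,0,0],[20,0,-11,0,0,0,0],[20,0,-15,0,0,0,0],[20,0,-15,0,0,0,0],[20,0,-15,0,0,0,0],[20,0,-15,0,0,0,0],[20,0,-15,0,0,0,0],[20,0,-15,0,0,0,0],[20,0,-15,0,0,0,0],[20,0,-15,0,0,0,0],[20,0,0,0,0,0,0]]])

```text
clock: 6.7
tcp_pos: [548.4, -104.1, 187.8]
eef_rot: [0.704, 0.068, -0.066, -0.704]
wrist_force: [1.4, 0.2, -2.7]
grip_width: 33.8
```

```bash
cat >> h.py <<'E'
def tgt(x,y,z,yaw,s=None):
    "deltas in current tool axes and yaw turn (ry) to reach world target"
    s=s or ctrl.state(); M=R.from_quat(s["eef_rot"]).as_matrix(); p=np.array(s["tcp_pos"])
    cy=np.arctan2(M[1,0],M[0,0]); print("tcp",p.round(1),"yaw",np.degrees(cy).round(2),"grip",round(s["grip_width"],1),"t",s["clock"],"F",s["wrist_force"].round(1))
    print(" d_tool",(M.T@(np.array([x,y,z])-p)).round(1)," ry",(-(np.radians(yaw)-cy)).round(3))
E
python3 - <<'E'
from h import *
# mat local: tape grip point = origin +10 along its y
c=np.array([543.8,315.7]); a=np.radians(-5.9); M=np.array([[np.cos(a),-np.sin(a)],[np.sin(a),np.cos(a)]])
print(c+M@[48,10], c+M@[-20,0])
g=c+M@[48,10]; tgt(g[0],g[1],43,-5.9)
t=cam("top"); 
E
```

```text
[592.57366059 320.71298641] [523.90594366 317.75585074]
tcp [ 548.4 -104.1  187.8] yaw 10.95 grip 33.8 t 6.7 F [ 1.4  0.2 -2.7]
 d_tool [123.6 144.6 408.8]  ry 0.294
```

Emit:
arm_command(plan=[[[20,6,0,18,0,0,0],[20,9,0,30,0,0,0],[20,9,0,30,0,0,0],[20,9,0,30,0,0,0],[20,9,0,30,0,0,0],[20,9,0,30,0,0,0],[20,9,0,30,0,0,0],[20,9,0,30,0,0,0],[20,9,0,30,0,0,0],[20,9,0,30,0,0,0],[20,9,0,30,0,0,0],[20,9,0,30,0,0,0],[20,9,0,30,0,0,0],[20,9,0,30,0,0,0],[20,0,0,15,0,0,0],[20,0,0,0,0,0.147,0],[20,0,0,0,0,0.147,0],[20,0,0,0,0,0,0],[20,0,0,0,0,0,0]]])

```text
clock: 8.65
tcp_pos: [587.5, 334.2, 185.1]
eef_rot: [0.706, -0.035, 0.035, -0.706]
wrist_force: [0.2, 0.6, -3.3]
grip_width: 33.9
```

```bash
python3 - <<'E'
from h import *
tgt(592.6,320.7,43,-5.9)
d=cam("wrist"); cv2.imwrite("pics/w3.png",d["color"])
E
```

```text
tcp [587.5 334.2 185.1] yaw -5.64 grip 33.9 t 8.65 F [ 0.2  0.6 -3.3]
 d_tool [  6.5 142.1 -12.9]  ry 0.005
```

View pics/w3.png

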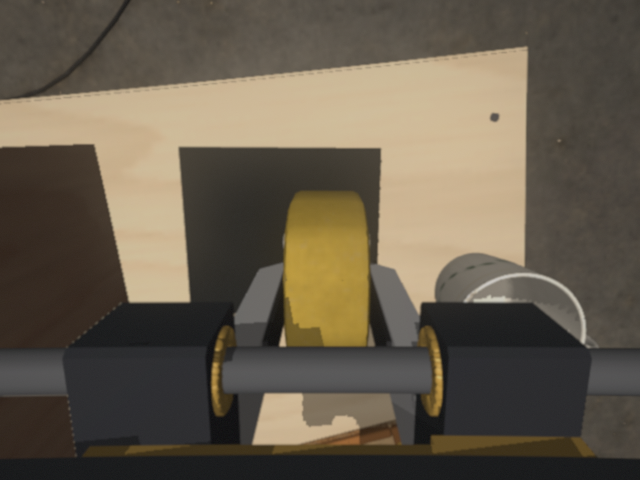

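Emit:
arm_command(plan=[[[20,3,0,-7,0,0,0],[20,3.5,7,-6,0,0,0],[20,0,13,0,0,0,0],[20,0,14,0,0,0,0],[20,0,14,0,0,0,0],[20,0,14,0,0,0,0],[20,0,14,0,0,0,0],[20,0,14,0,0,0,0],[20,0,14,0,0,0,0],[20,0,14,0,0,0,0],[20,0,10,0,0,0,0],[20,0,6,0,0,0,0],[20,0,4,0,0,0,0],[20,0,2,0,0,0,0],[20,0,1,0,0,0,0],[20,0,0,0,0,0,0]]])

```text
clock: 10.3
tcp_pos: [593.0, 321.1, 44.8]
eef_rot: [-0.706, 0.036, -0.036, 0.706]
wrist_force: [1.1, 0.6, -3.3]
grip_width: 34.0
```

```bash
python3 - <<'E'
from h import *
tgt(592.6,320.7,42,-5.9)
E
```

```text
tcp [593.  321.1  44.8] yaw -5.89 grip 34.0 t 10.3 F [ 1.1  0.6 -3.3]
 d_tool [-0.4  2.8 -0.5]  ry 0.0
```

Emit:
arm_command(plan=[[[20,0,1,0,0,0,0],[20,0,1,0,0,0,0],[20,0,0.5,0,0,0,0],[20,0,0,0,0,0,0]]])

```text
clock: 10.7
tcp_pos: [592.8, 321.0, 42.0]
eef_rot: [-0.706, 0.036, -0.036, 0.706]
wrist_force: [-0.8, 0.5, -3.5]
grip_width: 33.9
```

Emit:
arm_command(plan=[[[20,0,0.6,0,0,0,0],[20,0,0.6,0,0,0,0],[20,0,0,0,0,0,0]]])

```text
clock: 11.0
tcp_pos: [592.9, 321.2, 41.8]
eef_rot: [-0.706, 0.036, -0.036, 0.706]
wrist_force: [-4.7, -3.2, 10.4]
grip_width: 34.0
```

Emit:
arm_command(plan=[[[48,0,0,0,0,0,0],[48,0,0,0,0,0,0],[48,0,0,0,0,0,0],[48,0,-3,0,0,0,0],[48,0,-8,0,0,0,0],[48,0,-14,0,0,0,0],[48,0,-16,0,0,0,0],[48,0,-16,0,0,0,0],[60,0,-16,0,0,0,0],[60,0,-16,0,0,0,0],[60,0,-16,0,0,0,0],[60,0,-16,0,0,0,0],[60,0,-16,0,0,0,0],[60,0,0,0,0,-0.147,0],[60,0,0,0,0,-0.147,0],[60,0,0,0,0,0,0]]])

```text
clock: 12.6
tcp_pos: [592.9, 321.0, 178.4]
eef_rot: [-0.704, -0.068, 0.068, 0.704]
wrist_force: [0.2, 0.3, -0.1]
grip_width: 60.3
```

```bash
python3 - <<'E'
from h import *
tgt(523.7,18.4,47,10.95)
E
```

```text
tcp [592.9 321.  178.4] yaw 11.11 grip 60.3 t 12.6 F [ 0.2  0.3 -0.1]
 d_tool [-126.2  131.3 -283.6]  ry 0.003
```

Emit:
arm_command(plan=[[[60,-8,0,-18,0,0,0],[60,-12.6,0,-28,0,0,0],[60,-12.6,0,-28,0,0,0],[60,-12.6,0,-28,0,0,0],[60,-12.6,0,-28,0,0,0],[60,-12.6,0,-28,0,0,0],[60,-12.6,0,-28,0,0,0],[60,-12.6,0,-28,0,0,0],[60,-12.6,0,-28,0,0,0],[60,-12.6,0,-28,0,0,0],[60,-5,6,-14,0,0,0],[60,0,16,0,0,0,0],[60,0,18,0,0,0,0],[60,0,18,0,0,0,0],[60,0,18,0,0,0,0],[60,0,14,0,0,0,0],[60,0,4,0,0,0,0],[60,0,0,0,0,0,0]]])

```text
clock: 14.4
tcp_pos: [522.6, 18.6, 83.5]
eef_rot: [-0.704, -0.067, 0.068, 0.704]
wrist_force: [1.1, 0.1, -0.5]
grip_width: 60.0
```

```bash
python3 - <<'E'
from h import *
tgt(523.7,18.4,47,10.95)
d=cam("wrist"); cv2.imwrite("pics/w4.png",d["color"])
E
```

```text
tcp [522.6  18.6  83.5] yaw 10.93 grip 60.0 t 14.4 F [ 1.1  0.1 -0.5]
 d_tool [ 1.  36.5 -0.4]  ry -0.0
```

View pics/w4.png

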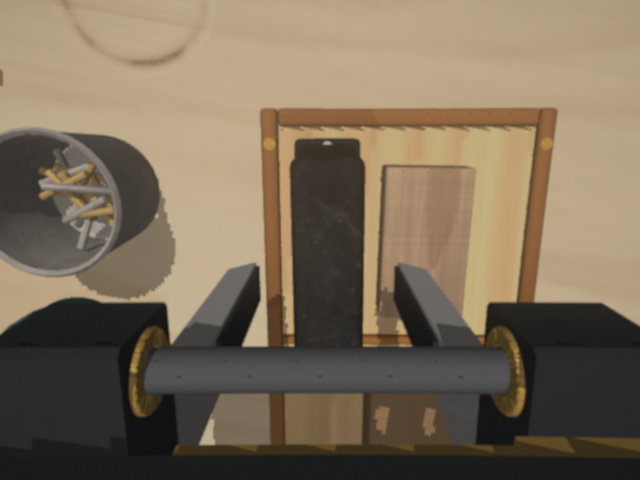

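Emit:
arm_command(plan=[[[60,0,10,0,0,0,0],[60,0,14,0,0,0,0],[60,0,10,0,0,0,0],[60,0,4,0,0,0,0],[60,0,0,0,0,0,0],[20,0,0,0,0,0,0],[20,0,0,0,0,0,0],[20,0,0,0,0,0,0],[20,0,0,0,0,0,0],[20,0,0,0,0,0,0],[20,0,0,0,0,0,0]]])

```text
clock: 15.55
tcp_pos: [523.0, 18.2, 46.1]
eef_rot: [0.704, 0.068, -0.067, -0.704]
wrist_force: [-0.3, 0.2, 5.5]
grip_width: 33.7
```

```bash
python3 - <<'E'
from h import *
tgt(523.9,317.8,43,-5.9)
E
```

```text
tcp [523.   18.2  46.1] yaw 10.95 grip 33.7 t 15.55 F [-0.3  0.2  5.5]
 d_tool [ 57.9   3.1 294. ]  ry 0.294
```

Emit:
arm_command(plan=[[[20,0,-4,0,0,0,0],[20,0,-9,0,0,0,0],[20,0,-15,0,0,0,0],[20,0,-15,0,0,0,0],[20,0,-15,0,0,0,0],[20,0,-15,0,0,0,0],[20,0,-15,0,0,0,0],[20,2,-12,10,0,0,0],[20,5,-6,20,0,0,0],[20,6,0,30,0,0,0],[20,6,0,30,0,0,0],[20,6,0,30,0,0,0],[20,6,0,30,0,0,0],[20,6,0,30,0,0,0],[20,6,0,30,0,0,0],[20,6,0,30,0,0,0],[20,6,0,30,0,0,0],[20,6,0,15,0,0,0],[20,3,0,5,0,0.147,0],[20,0,0,0,0,0.147,0]]])

```text
clock: 17.55
tcp_pos: [530.3, 316.2, 151.9]
eef_rot: [-0.706, 0.038, -0.038, 0.706]
wrist_force: [-0.0, -0.3, -0.2]
grip_width: 33.9
```

```bash
python3 - <<'E'
from h import *
tgt(523.9,317.8,43,-5.9)
E
```

```text
tcp [530.3 316.2 151.9] yaw -6.15 grip 33.9 t 17.55 F [-0.  -0.3 -0.2]
 d_tool [ -6.5 108.9   0.9]  ry -0.004
```

Emit:
arm_command(plan=[[[20,-3,4,1,0,0,0],[20,-3,10,0,0,0,0],[20,0,14,0,0,0,0],[20,0,15,0,0,0,0],[20,0,15,0,0,0,0],[20,0,15,0,0,0,0],[20,0,14,0,0,0,0],[20,0,10,0,0,0,0],[20,0,5,0,0,0,0],[20,0,3,0,0,0,0],[20,0,1,0,0,0,0],[20,0,0,0,0,0,0],[20,0,0,0,0,0,0]]])

```text
clock: 18.85
tcp_pos: [524.8, 316.8, 46.3]
eef_rot: [-0.706, 0.036, -0.037, 0.706]
wrist_force: [-0.7, 0.1, -0.4]
grip_width: 33.8
```

Emit:
arm_command(plan=[[[20,0,1.2,0,0,0,0],[20,0,1.2,0,0,0,0],[20,0,0.8,0,0,0,0],[20,0,0.6,0,0,0,0],[20,0,0.5,0,0,0,0],[20,0,0,0,0,0,0]]])

```text
clock: 19.45
tcp_pos: [524.7, 316.7, 42.0]
eef_rot: [0.706, -0.036, 0.037, -0.706]
wrist_force: [-2.0, -3.3, 8.4]
grip_width: 33.5
```

Contact at 42. Release and rise, then turn to the tray yaw.

Emit:
arm_command(plan=[[[48,0,0,0,0,0,0],[48,0,0,0,0,0,0],[48,0,0,0,0,0,0],[48,0,-3,0,0,0,0],[48,0,-8,0,0,0,0],[48,0,-14,0,0,0,0],[48,0,-16,0,0,0,0],[48,0,-16,0,0,0,0],[70,0,-16,0,0,0,0],[70,0,-16,0,0,0,0],[70,0,-16,0,0,0,0],[70,0,-16,0,0,0,0],[70,0,0,0,0,-0.147,0],[70,0,0,0,0,-0.147,0],[70,0,0,0,0,0,0]]])

```text
clock: 20.95
tcp_pos: [524.7, 316.6, 163.1]
eef_rot: [-0.704, -0.068, 0.068, 0.704]
wrist_force: [0.3, -0.3, -1.1]
grip_width: 70.2
```

```bash
python3 - <<'E'
from h import *
T=np.array([548.5,-116.4]); X=np.array([.982,.19]); Z=np.array([-.19,.982])
o=T+57.6*X+140*Z; print(o)
tgt(o[0],o[1],20,10.95)
E
```

```text
[578.4632  32.024 ]
tcp [524.7 316.6 163.1] yaw 11.11 grip 70.2 t 20.95 F [ 0.3 -0.3 -1.1]
 d_tool [  -2.1  143.1 -289.6]  ry 0.003
```

Emit:
arm_command(plan=[[[80,0,0,-16,0,0,0],[80,0,0,-28,0,0,0],[80,0,0,-28,0,0,0],[80,0,0,-28,0,0,0],[80,0,0,-28,0,0,0],[80,0,0,-28,0,0,0],[80,0,0,-28,0,0,0],[80,0,0,-28,0,0,0],[80,0,0,-28,0,0,0],[80,-1,0,-28,0,0,0],[80,-1,6,-18,0,0,0],[80,0,15,-4,0,0,0],[80,0,18,0,0,0,0],[80,0,18,0,0,0,0],[80,0,18,0,0,0,0],[80,0,10,0,0,0,0],[80,0,3,0,0,0,0],[80,0,0,0,0,0,0]]])

```text
clock: 22.75
tcp_pos: [577.5, 32.1, 74.2]
eef_rot: [-0.704, -0.067, 0.068, 0.704]
wrist_force: [0.5, -0.2, 0.1]
grip_width: 79.8
```

```bash
python3 - <<'E'
from h import *
tgt(578.5,32,20,10.95)
d=cam("wrist"); cv2.imwrite("pics/w5.png",d["color"]); np.save("w5.npy",d,allow_pickle=True)
t=cam("top"); cv2.imwrite("pics/t5.png",t["color"])
E
```

```text
tcp [577.5  32.1  74.2] yaw 10.97 grip 79.8 t 22.75 F [ 0.5 -0.2  0.1]
 d_tool [ 1.  54.2 -0.3]  ry 0.0
```

View pics/w5.png

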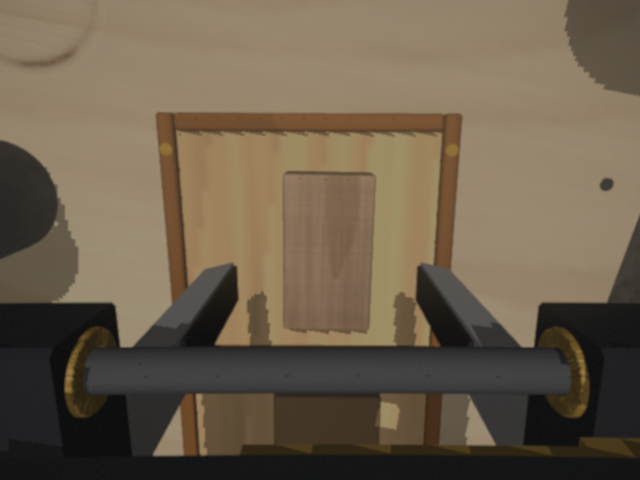

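```bash
python3 - <<'E'
from h import *
d=np.load("w5.npy",allow_pickle=True).item()
T=np.array([577.5,32.1]); X=np.array([.982,.19]); Z=np.array([-.19,.982])
for n,(u,v,z) in dict(a=(285,173,28),b=(375,174,28),c=(370,331,28),e=(285,330,28),fl=(238,268,74),fr=(417,268,74),rimL=(166,149,20),rimR=(452,150,20),farrimL=(158,113,20),farrimR=(461,114,20)).items():
    P=onz(d,u,v,z)-T; print(n,(P@X).round(1),(P@Z).round(1))
E
```

```text
a -21.5 44.2
b 26.3 43.7
c 25.8 -46.8
e -23.5 -46.2
fl -38.9 6.3
fr 40.8 6.4
rimL -86.2 56.2
rimR 68.6 55.9
farrimL -88.7 74.9
farrimR 72.0 74.6
```

Emit:
arm_command(plan=[[[80,1,8,0,0,0,0],[80,0,14,0,0,0,0],[80,0,16,0,0,0,0],[80,0,13,0,0,0,0],[80,0,8,0,0,0,0],[80,0,4,0,0,0,0],[80,0,0,0,0,0,0],[30,0,0,0,0,0,0],[30,0,0,0,0,0,0],[30,0,0,0,0,0,0],[30,0,0,0,0,0,0],[30,0,0,0,0,0,0],[30,0,0,0,0,0,0],[30,0,0,0,0,0,0]]])

```text
clock: 24.25
tcp_pos: [578.9, 31.7, 11.8]
eef_rot: [0.704, 0.068, -0.067, -0.704]
wrist_force: [-1.1, -0.7, 5.9]
grip_width: 50.2
```

```bash
python3 - <<'E'
from h import *
tgt(489.3,-355.4,7,-7.4)
d=cam("top"); im=d["color"]
hsv=cv2.cvtColor(im,cv2.COLOR_BGR2HSV)
E
```

```text
tcp [578.9  31.7  11.8] yaw 10.95 grip 50.2 t 24.25 F [-1.1 -0.7  5.9]
 d_tool [-161.5    4.8 -363.1]  ry 0.32
```

Emit:
arm_command(plan=[[[30,0,-4,0,0,0,0],[30,0,-10,0,0,0,0],[30,0,-16,0,0,0,0],[30,0,-18,0,0,0,0],[30,0,-18,0,0,0,0],[30,0,-18,0,0,0,0],[30,-6,-18,-14,0,0,0],[30,-12,-12,-28,0,0,0],[30,-13,-6,-30,0,0,0],[30,-13,0,-30,0,0,0],[30,-13,0,-30,0,0,0],[30,-13,0,-30,0,0,0],[30,-13,0,-30,0,0,0],[30,-13,0,-30,0,0,0],[30,-13,0,-30,0,0,0],[30,-13,0,-30,0,0,0],[30,-13,0,-30,0,0,0],[30,-13,0,-30,0,0,0],[30,-13,0,-30,0,0.16,0]]])

```text
out of range: row 19 has 0.16, outside -0.15 to 0.15
```

Emit:
arm_command(plan=[[[30,0,-4,0,0,0,0],[30,0,-10,0,0,0,0],[30,0,-16,0,0,0,0],[30,0,-18,0,0,0,0],[30,0,-18,0,0,0,0],[30,0,-18,0,0,0,0],[30,-6,-18,-14,0,0,0],[30,-12,-12,-28,0,0,0],[30,-13,-6,-30,0,0,0],[30,-13,0,-30,0,0,0],[30,-13,0,-30,0,0,0],[30,-13,0,-30,0,0,0],[30,-13,0,-30,0,0,0],[30,-13,0,-30,0,0,0],[30,-13,0,-30,0,0,0],[30,-13,0,-30,0,0,0],[30,-13,0,-30,0,0,0],[30,0,0,0,0,0.11,0],[30,0,0,0,0,0.11,0],[30,0,0,0,0,0.1,0]]])

```text
clock: 26.3
tcp_pos: [505.6, -300.4, 132.9]
eef_rot: [0.706, -0.047, 0.048, -0.706]
wrist_force: [0.2, 0.5, -1.2]
grip_width: 49.5
```

```bash
python3 - <<'E'
from h import *
tgt(489.3,-355.4,7,-7.4)
d=cam("wrist"); cv2.imwrite("pics/w6.png",d["color"]); np.save("w6.npy",d,allow_pickle=True)
E
```

```text
tcp [ 505.6 -300.4  132.9] yaw -7.66 grip 49.5 t 26.3 F [ 0.2  0.5 -1.2]
 d_tool [ -8.9 125.9 -56.7]  ry -0.005
```

View pics/w6.png

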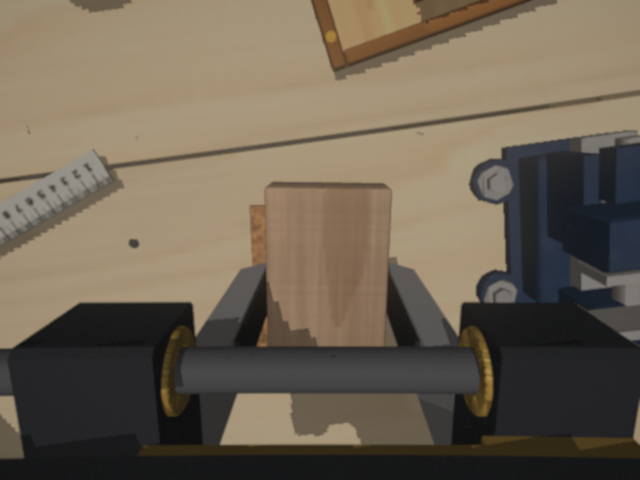

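```bash
python3 - <<'E'
from h import *
d=np.load("w6.npy",allow_pickle=True).item()
a=np.radians(-7.4); M=np.array([[np.cos(a),-np.sin(a)],[np.sin(a),np.cos(a)]]); c=np.array([489.3,-355.4])
print("cork corner meas",onz(d,250,206,4),"pred",c+M@[-50,70])
for u,v,z in ((472,182,10),(478,290,10),(505,200,15),(565,230,90),(575,300,90),(565,230,120)): print(u,v,z,onz(d,u,v,z).round())
# offcut in hand: bottom plane z
z=132.9+16.2-0  # top of offcut approx
T=np.array([505.6,-300.4]);b=np.radians(-7.66);X=np.array([np.cos(b),np.sin(b)]);Z=np.array([-X[1],X[0]])
for u,v in ((267,185),(391,185),(268,340),(387,340)):
    P=onz(d,u,v,z)-T; print((P@X).round(1),(P@Z).round(1))
E
```

```text
cork corner meas [ 452.16733252 -280.41579695] pred [ 448.73213364 -279.5432388 ]
472 182 10 [ 613. -284.]
478 290 10 [ 613. -366.]
505 200 15 [ 634. -299.]
565 230 90 [ 635. -304.]
575 300 90 [ 640. -345.]
565 230 120 [ 618. -294.]
-22.4 45.4
25.5 45.4
-24.0 -19.8
26.0 -19.9
```

Emit:
arm_command(plan=[[[30,-2,0,-16,0,0,0],[30,-3,0,-26,0,0,0],[30,-2,2,-15,0,0,0],[30,0,8,0,0,0,0],[30,0,14,0,0,0,0],[30,0,15,0,0,0,0],[30,0,15,0,0,0,0],[30,0,15,0,0,0,0],[30,0,15,0,0,0,0],[30,0,15,0,0,0,0],[30,0,10,0,0,0,0],[30,0,6,0,0,0,0],[30,0,3,0,0,0,0],[30,0,1,0,0,0,0],[30,0,0,0,0,0,0],[30,0,0,0,0,0,0]]])

```text
clock: 27.95
tcp_pos: [491.5, -356.0, 13.0]
eef_rot: [0.706, -0.045, 0.046, -0.705]
wrist_force: [-1.2, 0.1, -0.9]
grip_width: 49.6
```

```bash
python3 - <<'E'
from h import *
tgt(491,-356,7.8,-7.4)
E
```

```text
tcp [ 491.5 -356.    13. ] yaw -7.38 grip 49.6 t 27.95 F [-1.2  0.1 -0.9]
 d_tool [-0.5  5.2 -0. ]  ry 0.0
```

Emit:
arm_command(plan=[[[30,-0.5,1.5,0,0,0,0],[30,0,1.5,0,0,0,0],[30,0,1,0,0,0,0],[30,0,0.6,0,0,0,0],[30,0,0.5,0,0,0,0],[30,0,0,0,0,0,0]]])

```text
clock: 28.55
tcp_pos: [490.7, -355.7, 7.8]
eef_rot: [0.706, -0.046, 0.045, -0.706]
wrist_force: [-3.4, 2.3, 8.4]
grip_width: 50.1
```

Contact. Release, rise, turn to the tray yaw.

Emit:
arm_command(plan=[[[70,0,0,0,0,0,0],[70,0,0,0,0,0,0],[70,0,0,0,0,0,0],[80,0,-3,0,0,0,0],[80,0,-8,0,0,0,0],[80,0,-14,0,0,0,0],[80,0,-16,0,0,0,0],[80,0,-16,0,0,0,0],[80,0,-16,0,0,0,0],[80,0,-16,0,0,0,0],[80,0,-10,0,0,0,0],[80,0,-4,0,0,0,0],[80,0,0,0,0,0,0]]])

```text
clock: 29.85
tcp_pos: [490.8, -355.9, 110.8]
eef_rot: [0.706, -0.045, 0.046, -0.706]
wrist_force: [0.4, 0.0, -0.3]
grip_width: 79.9
```

```bash
python3 - <<'E'
from h import *
tgt(603.2,-103,20,10.95)
d=cam("wrist"); cv2.imwrite("pics/w7.png",d["color"]); np.save("w7.npy",d,allow_pickle=True)
E
```

```text
tcp [ 490.8 -355.9  110.8] yaw -7.38 grip 79.9 t 29.85 F [ 0.4  0.  -0.3]
 d_tool [ 78.9  90.8 265.3]  ry -0.32
```

View pics/w7.png

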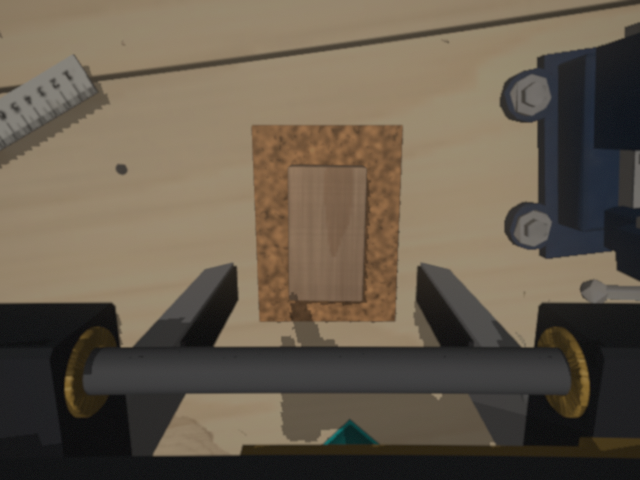

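Emit:
arm_command(plan=[[[80,4,0,14,0,0,0],[80,8,0,25,0,0,0],[80,8,0,28,0,0,0],[80,8,0,28,0,0,0],[80,8,0,28,0,0,0],[80,8,0,28,0,0,0],[80,8,0,28,0,0,0],[80,8,0,28,0,0,0],[80,8,0,28,0,0,0],[80,7,0,20,0,0,0],[85,4,0,10,0,-0.1,0],[85,0,0,0,0,-0.11,0],[85,0,0,0,0,-0.11,0],[85,0,8,0,0,0,0],[85,0,14,0,0,0,0],[85,0,8,0,0,0,0],[85,0,0,0,0,0,0]]])

```text
clock: 31.6
tcp_pos: [602.0, -102.8, 78.4]
eef_rot: [-0.704, -0.066, 0.068, 0.704]
wrist_force: [0.2, -0.1, 0.3]
grip_width: 84.7
```

```bash
python3 - <<'E'
from h import *
d=np.load("w7.npy",allow_pickle=True).item()
T=np.array([490.8,-355.9]);b=np.radians(-7.38);X=np.array([np.cos(b),np.sin(b)]);Z=np.array([-X[1],X[0]])
for u,v,z in ((252,126,4),(402,126,4),(260,321,4),(396,321,4),(289,166,24),(365,166,24),(290,302,24),(363,301,24)):
    P=onz(d,u,v,z)-T; print((P@X).round(1),(P@Z).round(1))
tgt(603.2,-103,20,10.95)
d=cam("wrist"); cv2.imwrite("pics/w8.png",d["color"]); np.save("w8.npy",d,allow_pickle=True)
E
```

```text
-48.0 69.5
50.4 69.5
-47.7 -68.7
51.7 -68.8
-22.6 45.1
24.9 45.1
-23.7 -45.6
25.4 -45.0
tcp [ 602.  -102.8   78.4] yaw 10.88 grip 84.7 t 31.6 F [ 0.2 -0.1  0.3]
 d_tool [ 1.3 58.4 -0.5]  ry -0.001
```

View pics/w8.png

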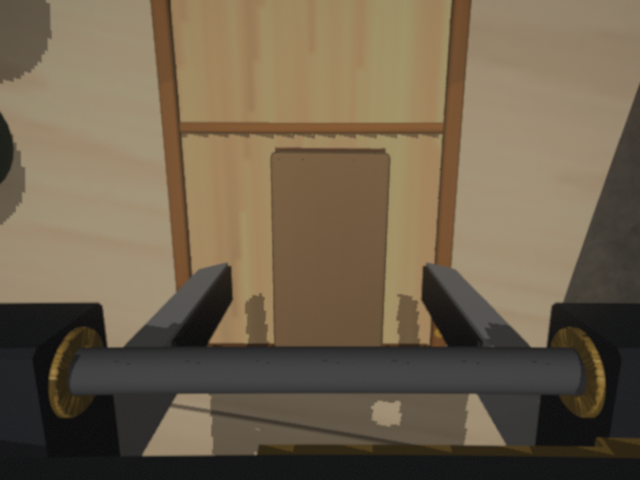

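Emit:
arm_command(plan=[[[85,1.5,8,0,0,0,0],[85,0,14,0,0,0,0],[85,0,16,0,0,0,0],[85,0,13,0,0,0,0],[85,0,8,0,0,0,0],[85,0,4,0,0,0,0],[85,0,0,0,0,0,0],[45,0,0,0,0,0,0],[45,0,0,0,0,0,0],[45,0,0,0,0,0,0],[45,0,0,0,0,0,0],[45,0,0,0,0,0,0],[45,0,0,0,0,0,0],[45,0,0,0,0,0,0]]], force=30)

```text
clock: 33.05
tcp_pos: [604.8, -102.9, 17.9]
eef_rot: [0.704, 0.068, -0.067, -0.704]
wrist_force: [-2.0, -0.5, 5.7]
grip_width: 63.1
```

```bash
python3 - <<'E'
from h import *
d=np.load("w8.npy",allow_pickle=True).item()
T=np.array([602,-102.8]);b=np.radians(10.9);X=np.array([np.cos(b),np.sin(b)]);Z=np.array([-X[1],X[0]])
for u,v,z in ((273,154,40),(388,154,40),(277,335,40),(383,335,40)):
    P=onz(d,u,v,z)-T; print((P@X).round(1),(P@Z).round(1))
tgt(491,-356,32,-7.4)
E
```

```text
-26.7 54.5
31.6 54.5
-27.3 -45.4
32.0 -45.3
tcp [ 604.8 -102.9   17.9] yaw 10.95 grip 63.1 t 33.05 F [-2.  -0.5  5.7]
 d_tool [-159.8  -14.1 -226.9]  ry 0.32
```

Emit:
arm_command(plan=[[[45,0,-4,0,0,0,0],[45,0,-10,0,0,0,0],[45,0,-16,0,0,0,0],[45,0,-18,0,0,0,0],[45,0,-18,0,0,0,0],[45,0,-18,0,0,0,0],[45,-6,-12,-10,0,0,0],[45,-14,-6,-20,0,0,0],[45,-20,0,-28,0,0,0],[45,-20,0,-28,0,0,0],[45,-20,0,-28,0,0,0],[45,-20,0,-28,0,0,0],[45,-20,0,-28,0,0,0],[45,-20,0,-28,0,0,0],[45,-14,0,-20,0,0,0],[45,-6,0,-8,0,0.1,0],[45,0,0,0,0,0.11,0],[45,0,0,0,0,0.11,0],[45,0,0,0,0,0,0],[45,0,0,0,0,0,0]]])

```text
clock: 35.05
tcp_pos: [490.1, -355.4, 119.8]
eef_rot: [0.706, -0.044, 0.044, -0.706]
wrist_force: [-0.6, 0.3, -1.0]
grip_width: 63.7
```

```bash
python3 - <<'E'
from h import *
tgt(491.2,-354.9,38,-7.4)
E
```

```text
tcp [ 490.1 -355.4  119.8] yaw -7.19 grip 63.7 t 35.05 F [-0.6  0.3 -1. ]
 d_tool [ 1.  81.8  0.7]  ry 0.004
```

Emit:
arm_command(plan=[[[45,0.8,6,0.7,0,0.004,0],[45,0,12,0,0,0,0],[45,0,14,0,0,0,0],[45,0,14,0,0,0,0],[45,0,14,0,0,0,0],[45,0,10,0,0,0,0],[45,0,6,0,0,0,0],[45,0,3,0,0,0,0],[45,0,2,0,0,0,0],[45,0,0,0,0,0,0],[45,0,0,0,0,0,0]]])

```text
clock: 36.15
tcp_pos: [491.6, -354.7, 38.8]
eef_rot: [0.706, -0.047, 0.047, -0.705]
wrist_force: [-0.6, 0.5, -1.5]
grip_width: 63.6
```

```bash
python3 - <<'E'
from h import *
tgt(490.9,-354.9,33.9,-7.4)
d=cam("wrist"); cv2.imwrite("pics/w9.png",d["color"]); np.save("w9.npy",d,allow_pickle=True)
E
```

```text
tcp [ 491.6 -354.7   38.8] yaw -7.61 grip 63.6 t 36.15 F [-0.6  0.5 -1.5]
 d_tool [-0.6  4.9 -0.3]  ry -0.004
```

View pics/w9.png

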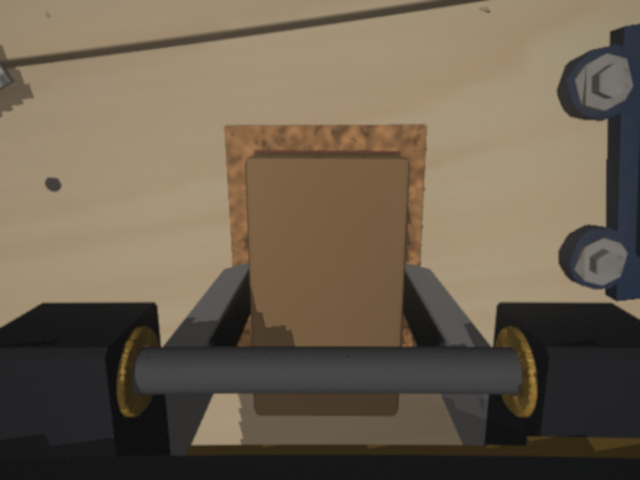

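```bash
python3 - <<'E'
from h import *
d=np.load("w9.npy",allow_pickle=True).item()
T=np.array([491.6,-354.7]);b=np.radians(-7.5);X=np.array([np.cos(b),np.sin(b)]);Z=np.array([-X[1],X[0]])
for u,v,z in ((247,157,60.9),(408,157,60.9),(255,414,60.9),(399,414,60.9),(225,125,4),(427,125,4)):
    P=onz(d,u,v,z)-T; print((P@X).round(1),(P@Z).round(1))
E
```

```text
-28.5 56.5
30.6 56.4
-29.7 -50.6
31.1 -50.8
-49.0 68.9
50.1 68.7
```

Emit:
arm_command(plan=[[[45,-0.5,1.5,0,0,0,0],[45,0,1.5,0,0,0,0],[45,0,0.8,0,0,0,0],[45,0,0.6,0,0,0,0],[45,0,0.4,0,0,0,0],[45,0,0,0,0,0,0]]])

```text
clock: 36.8
tcp_pos: [490.8, -354.4, 33.9]
eef_rot: [0.706, -0.047, 0.047, -0.706]
wrist_force: [-1.9, -0.0, 5.0]
grip_width: 63.8
```

Emit:
arm_command(plan=[[[45,0,-2,0,0,0,0],[45,0,-1,-1,0,0,0],[45,0,0,-2,0,0,0],[45,0,0,0,0,0,0],[45,0,1.5,0,0,0,0],[45,0,1,0,0,0,0],[45,0,0.5,0,0,0,0],[45,0,0,0,0,0,0]]])

```text
clock: 37.6
tcp_pos: [490.4, -357.4, 33.9]
eef_rot: [0.706, -0.047, 0.047, -0.706]
wrist_force: [-2.8, 1.8, 7.5]
grip_width: 63.6
```

Emit:
arm_command(plan=[[[80,0,0,0,0,0,0],[80,0,0,0,0,0,0],[80,0,0,0,0,0,0],[80,0,-3,0,0,0,0],[80,0,-8,0,0,0,0],[80,0,-14,0,0,0,0],[80,0,-16,0,0,0,0],[80,0,-18,0,0,0,0],[80,0,-18,0,0,0,0],[80,0,-18,0,0,0,0],[80,0,-18,0,0,0,0],[80,0,-12,0,0,0,0],[80,0,-4,0,0,0,0],[80,0,0,0,0,0,0]]])

```text
clock: 39.0
tcp_pos: [490.6, -357.6, 163.3]
eef_rot: [0.706, -0.047, 0.047, -0.705]
wrist_force: [0.2, -0.0, -0.3]
grip_width: 79.8
```

```bash
python3 - <<'E'
from h import *
tgt(524.7,316.7,160,-5.9)
d=cam("wrist"); cv2.imwrite("pics/w10.png",d["color"]); np.save("w10.npy",d,allow_pickle=True)
E
```

```text
tcp [ 490.6 -357.6  163.3] yaw -7.61 grip 79.8 t 39.0 F [ 0.2 -0.  -0.3]
 d_tool [-55.5   2.9 672.9]  ry -0.03
```

View pics/w10.png

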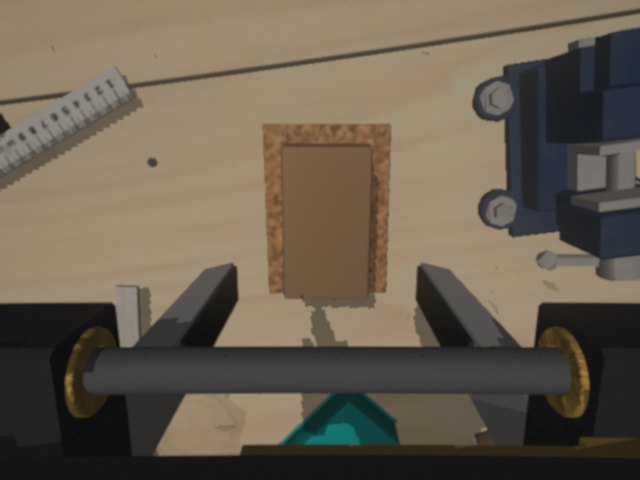

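```bash
python3 - <<'E'
from h import *
d=np.load("w10.npy",allow_pickle=True).item()
T=np.array([490.6,-357.6]);b=np.radians(-7.5);X=np.array([np.cos(b),np.sin(b)]);Z=np.array([-X[1],X[0]])
for u,v,z in ((282,145,56),(372,145,56),(285,299,56),(368,299,56),(263,124,4),(390,124,4),(270,292,4),(387,292,4)):
    P=onz(d,u,v,z)-T; print((P@X).round(1),(P@Z).round(1))
E
```

```text
-28.6 57.4
31.2 57.3
-29.3 -51.8
30.8 -51.9
-48.2 71.9
50.4 71.8
-47.3 -66.6
52.4 -66.8
```

Emit:
arm_command(plan=[[[60,-1,0,14,0,0,0],[60,-2,0,24,0,0,0],[60,-2.4,0,30,0,0,0],[60,-2.4,0,30,0,0,0],[60,-2.4,0,30,0,0,0],[60,-2.4,0,30,0,0,0],[60,-2.4,0,30,0,0,0],[60,-2.4,0,30,0,0,0],[60,-2.4,0,30,0,0,0],[60,-2.4,0,30,0,0,0],[60,-2.4,0,30,0,0,0],[60,-2.4,0,30,0,0,0],[60,-2.4,0,30,0,0,0],[60,-2.4,0,30,0,0,0],[60,-2.4,0,30,0,0,0],[60,-2.4,0,30,0,0,0],[60,-2.4,0,30,0,0,0],[60,-2.4,0,30,0,0,0],[60,-2.4,0,30,0,0,0],[60,-2.4,0,30,0,-0.03,0]]])

```text
clock: 41.05
tcp_pos: [519.9, 223.4, 161.9]
eef_rot: [0.706, -0.036, 0.036, -0.706]
wrist_force: [0.0, -0.3, -0.4]
grip_width: 59.9
```

```bash
python3 - <<'E'
from h import *
tgt(524.7,316.7,100,-5.9)
E
```

```text
tcp [519.9 223.4 161.9] yaw -5.84 grip 59.9 t 41.05 F [ 0.  -0.3 -0.4]
 d_tool [-4.6 61.9 93.3]  ry 0.001
```

Emit:
arm_command(plan=[[[50,-1.5,0,25,0,0,0],[50,-1.5,0,28,0,0,0],[50,-1.5,0,25,0,0,0],[50,0,6,13,0,0,0],[50,0,14,2,0,0,0],[50,0,15,0,0,0,0],[50,0,15,0,0,0,0],[50,0,14,0,0,0,0],[50,0,6,0,0,0,0],[50,0,0,0,0,0,0],[50,0,0,0,0,0,0]]])

```text
clock: 42.15
tcp_pos: [526.4, 314.6, 92.9]
eef_rot: [-0.706, 0.036, -0.036, 0.706]
wrist_force: [0.6, 0.4, -0.0]
grip_width: 50.0
```

```bash
python3 - <<'E'
from h import *
tgt(524.7,316.7,42,-5.9)
d=cam("wrist"); cv2.imwrite("pics/w11.png",d["color"])
E
```

```text
tcp [526.4 314.6  92.9] yaw -5.9 grip 50.0 t 42.15 F [ 0.6  0.4 -0. ]
 d_tool [-2.  50.9  1.9]  ry -0.0
```

View pics/w11.png

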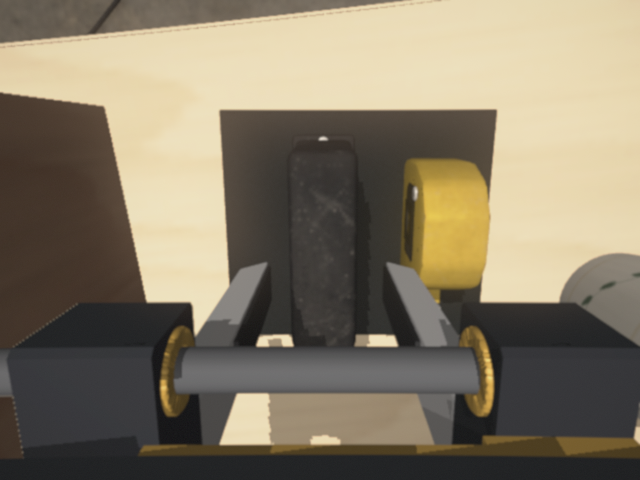

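Both stand upright on the mat; handle spans u 289–357, fingers 270–386 (shift −2 mm as computed). Descend and grip.

Emit:
arm_command(plan=[[[50,-1,6,1,0,0,0],[50,-1,12,1,0,0,0],[50,0,14,0,0,0,0],[50,0,11,0,0,0,0],[50,0,5,0,0,0,0],[50,0,2.5,0,0,0,0],[50,0,0,0,0,0,0],[20,0,0,0,0,0,0],[20,0,0,0,0,0,0],[20,0,0,0,0,0,0],[20,0,0,0,0,0,0],[20,0,0,0,0,0,0],[20,0,0,0,0,0,0]]], force=25)

```text
clock: 43.5
tcp_pos: [524.8, 316.9, 42.5]
eef_rot: [-0.706, 0.036, -0.037, 0.706]
wrist_force: [0.1, -0.7, 5.4]
grip_width: 34.0
```

```bash
python3 - <<'E'
from h import *
tgt(523,18.2,46,10.95)
E
```

```text
tcp [524.8 316.9  42.5] yaw -5.89 grip 34.0 t 43.5 F [ 0.1 -0.7  5.4]
 d_tool [  28.9   -3.5 -297.3]  ry -0.294
```

Emit:
arm_command(plan=[[[20,0,-4,0,0,0,0],[20,0,-9,0,0,0,0],[20,0,-15,0,0,0,0],[20,0,-16,0,0,0,0],[20,0,-16,0,0,0,0],[20,0,-16,0,0,0,0],[20,0,-16,0,0,0,0],[20,1,-10,-10,0,0,0],[20,2,-4,-20,0,0,0],[20,3,0,-30,0,0,0],[20,3,0,-30,0,0,0],[20,3,0,-30,0,0,0],[20,3,0,-30,0,0,0],[20,3,0,-30,0,0,0],[20,3,0,-30,0,0,0],[20,3,0,-30,0,0,0],[20,3,0,-30,0,0,0],[20,2,0,-20,0,-0.147,0],[20,0,0,-7,0,-0.147,0],[20,0,0,0,0,0,0]]])

```text
clock: 45.5
tcp_pos: [523.5, 16.3, 148.2]
eef_rot: [0.704, 0.067, -0.068, -0.704]
wrist_force: [0.3, -0.3, -1.1]
grip_width: 34.1
```

```bash
python3 - <<'E'
from h import *
tgt(523,18.2,50,10.95)
E
```

```text
tcp [523.5  16.3 148.2] yaw 10.98 grip 34.1 t 45.5 F [ 0.3 -0.3 -1.1]
 d_tool [-0.1 98.2  2. ]  ry 0.0
```

Emit:
arm_command(plan=[[[20,0,6,2,0,0,0],[20,0,12,0,0,0,0],[20,0,15,0,0,0,0],[20,0,16,0,0,0,0],[20,0,16,0,0,0,0],[20,0,14,0,0,0,0],[20,0,9,0,0,0,0],[20,0,5,0,0,0,0],[20,0,2,0,0,0,0],[20,0,0,0,0,0,0],[20,0,0,0,0,0,0]]])

```text
clock: 46.6
tcp_pos: [523.8, 20.3, 53.6]
eef_rot: [0.704, 0.068, -0.067, -0.704]
wrist_force: [0.0, 0.7, -2.0]
grip_width: 33.6
```

```bash
python3 - <<'E'
from h import *
tgt(523,18.2,46.3,10.95)
E
```

```text
tcp [523.8  20.3  53.6] yaw 10.95 grip 33.6 t 46.6 F [ 0.   0.7 -2. ]
 d_tool [-1.2  7.3 -1.9]  ry -0.0
```

Emit:
arm_command(plan=[[[20,-0.9,1.5,-1.7,0,0,0],[20,0,2,0,0,0,0],[20,0,1.2,0,0,0,0],[20,0,0.8,0,0,0,0],[20,0,0,0,0,0,0]]])

```text
clock: 47.1
tcp_pos: [522.9, 18.5, 47.5]
eef_rot: [-0.704, -0.067, 0.068, 0.704]
wrist_force: [0.4, -0.4, -1.0]
grip_width: 33.3
```

```bash
python3 - <<'E'
from h import *
tgt(523,18.2,46.3,10.95)
E
```

```text
tcp [522.9  18.5  47.5] yaw 10.96 grip 33.3 t 47.1 F [ 0.4 -0.4 -1. ]
 d_tool [ 0.1  1.2 -0.3]  ry 0.0
```

Emit:
arm_command(plan=[[[20,0,0.7,0,0,0,0],[20,0,0.6,0,0,0,0],[20,0,0.4,0,0,0,0],[20,0,0,0,0,0,0]]])

```text
clock: 47.5
tcp_pos: [523.1, 18.5, 46.4]
eef_rot: [0.704, 0.068, -0.067, -0.704]
wrist_force: [-3.3, -0.6, 11.8]
grip_width: 34.2
```

Seated. Release, rise, turn to the mat yaw.

Emit:
arm_command(plan=[[[48,0,0,0,0,0,0],[48,0,0,0,0,0,0],[48,0,0,0,0,0,0],[48,0,-3,0,0,0,0],[48,0,-8,0,0,0,0],[48,0,-14,0,0,0,0],[48,0,-16,0,0,0,0],[50,0,-16,0,0,0,0],[50,0,-16,0,0,0,0],[50,0,-16,0,0,0,0],[50,0,-10,0,0,0.147,0],[50,0,-4,0,0,0.147,0],[50,0,0,0,0,0,0]]])

```text
clock: 48.8
tcp_pos: [523.6, 18.5, 150.8]
eef_rot: [0.706, -0.036, 0.038, -0.706]
wrist_force: [0.1, -0.7, -1.0]
grip_width: 49.6
```

```bash
python3 - <<'E'
from h import *
tgt(592.9,321.1,42,-5.9)
E
```

```text
tcp [523.6  18.5 150.8] yaw -6.06 grip 49.6 t 48.8 F [ 0.1 -0.7 -1. ]
 d_tool [ 36.7 108.9 308.2]  ry -0.003
```

Emit:
arm_command(plan=[[[50,2,0,15,0,0,0],[50,3,0,25,0,0,0],[50,4,0,31,0,0,0],[50,4,0,31,0,0,0],[50,4,0,31,0,0,0],[50,4,0,31,0,0,0],[50,4,0,31,0,0,0],[50,4,0,31,0,0,0],[50,4,0,31,0,0,0],[50,3,0,29,0,0,0],[50,1,8,18,0,0,0],[50,0,15,5,0,0,0],[50,0,15,0,0,0,0],[50,0,10,0,0,0,0],[50,0,5,0,0,0,0],[50,0,0,0,0,0,0],[50,0,0,0,0,0,0]]])

```text
clock: 50.5
tcp_pos: [591.7, 321.6, 96.3]
eef_rot: [-0.706, 0.036, -0.037, 0.706]
wrist_force: [-0.4, -0.0, 0.5]
grip_width: 50.2
```

```bash
python3 - <<'E'
from h import *
tgt(592.9,321.1,42,-5.9)
E
```

```text
tcp [591.7 321.6  96.3] yaw -5.91 grip 50.2 t 50.5 F [-0.4 -0.   0.5]
 d_tool [ 1.2 54.3 -0.4]  ry -0.0
```

Emit:
arm_command(plan=[[[50,1,6,-0.4,0,0,0],[50,0,12,0,0,0,0],[50,0,14,0,0,0,0],[50,0,12,0,0,0,0],[50,0,6,0,0,0,0],[50,0,3.8,0,0,0,0],[50,0,0,0,0,0,0],[50,0,0,0,0,0,0],[20,0,0,0,0,0,0],[20,0,0,0,0,0,0],[20,0,0,0,0,0,0],[20,0,0,0,0,0,0],[20,0,0,0,0,0,0],[20,0,0,0,0,0,0]]])

```text
clock: 51.9
tcp_pos: [592.6, 321.7, 42.5]
eef_rot: [-0.706, 0.036, -0.037, 0.706]
wrist_force: [-0.2, 0.0, 6.2]
grip_width: 33.7
```

```bash
python3 - <<'E'
from h import *
tgt(547.4,-104.4,46,10.95)
E
```

```text
tcp [592.6 321.7  42.5] yaw -5.89 grip 33.7 t 51.9 F [-0.2  0.   6.2]
 d_tool [  -1.3   -3.6 -428.4]  ry -0.294
```

Emit:
arm_command(plan=[[[20,0,-4,0,0,0,0],[20,0,-9,0,0,0,0],[20,0,-15,0,0,0,0],[20,0,-18,0,0,0,0],[20,0,-18,0,0,0,0],[20,0,-18,0,0,0,0],[20,0,-18,0,0,0,0],[20,0,-18,-6,0,0,0],[20,0,-14,-14,0,0,0],[20,0,-8,-24,0,0,0],[20,0,0,-32,0,0,0],[20,0,0,-34,0,0,0],[20,0,0,-34,0,0,0],[20,0,0,-34,0,0,0],[20,0,0,-34,0,0,0],[20,0,0,-34,0,0,0],[20,0,0,-34,0,0,0],[20,0,0,-34,0,0,0],[20,0,0,-34,0,0,0],[20,0,0,-30,0,0,0]]])

```text
clock: 53.9
tcp_pos: [552.5, -57.4, 182.6]
eef_rot: [0.706, -0.037, 0.037, -0.706]
wrist_force: [0.4, -0.5, -3.6]
grip_width: 33.6
```

```bash
python3 - <<'E'
from h import *
tgt(547.4,-104.4,46,10.95)
E
```

```text
tcp [552.5 -57.4 182.6] yaw -5.99 grip 33.6 t 53.9 F [ 0.4 -0.5 -3.6]
 d_tool [-1.000e-01  1.366e+02 -4.720e+01]  ry -0.296
```

Emit:
arm_command(plan=[[[20,0,0,-24,0,0,0],[20,0,0,-16,0,0,0],[20,0,0,-6,0,-0.148,0],[20,0,0,0,0,-0.148,0],[20,0,6,0,0,0,0],[20,0,12,0,0,0,0],[20,0,16,0,0,0,0],[20,0,18,0,0,0,0],[20,0,18,0,0,0,0],[20,0,16,0,0,0,0],[20,0,14,0,0,0,0],[20,0,10,0,0,0,0],[20,0,6,0,0,0,0],[20,0,0,0,0,0,0],[20,0,0,0,0,0,0]]])

```text
clock: 55.4
tcp_pos: [549.2, -100.2, 66.5]
eef_rot: [0.704, 0.068, -0.068, -0.704]
wrist_force: [-0.5, 0.3, -3.0]
grip_width: 33.8
```

```bash
python3 - <<'E'
from h import *
tgt(547.6,-104.3,46,10.95)
E
```

```text
tcp [ 549.2 -100.2   66.5] yaw 11.07 grip 33.8 t 55.4 F [-0.5  0.3 -3. ]
 d_tool [-2.4 20.5 -3.7]  ry 0.002
```

Emit:
arm_command(plan=[[[20,-1.2,3,-1.8,0,0.001,0],[20,-1.2,6,-1.8,0,0,0],[20,0,4,0,0,0,0],[20,0,2,0,0,0,0],[20,0,0,0,0,0,0],[20,0,0,0,0,0,0]]])

```text
clock: 56.0
tcp_pos: [547.3, -104.1, 51.1]
eef_rot: [-0.704, -0.068, 0.068, 0.704]
wrist_force: [0.5, -0.9, -3.5]
grip_width: 33.7
```

```bash
python3 - <<'E'
from h import *
tgt(547.6,-104.3,46,10.95)
ctrl.get_image("top"); tgt(547.6,-104.3,46,10.95)
E
```

```text
tcp [ 547.3 -104.1   51.1] yaw 11.02 grip 33.7 t 56.0 F [ 0.5 -0.9 -3.5]
 d_tool [ 0.3  5.1 -0.2]  ry 0.001
tcp [ 547.3 -104.1   51.2] yaw 11.02 grip 34.1 t 56.05 F [ 0.3  0.4 -3.5]
 d_tool [ 0.3  5.2 -0.2]  ry 0.001
```

Emit:
arm_command(plan=[[[20,0.2,1.5,0,0,0,0],[20,0,1.5,0,0,0,0],[20,0,1,0,0,0,0],[20,0,0.6,0,0,0,0],[20,0,0.5,0,0,0,0],[20,0,0.3,0,0,0,0],[20,0,0,0,0,0,0]]])

```text
clock: 56.75
tcp_pos: [547.4, -104.2, 46.4]
eef_rot: [0.704, 0.068, -0.068, -0.704]
wrist_force: [-6.3, 0.4, 14.2]
grip_width: 33.3
```

Seated. Release, rise well clear.

Emit:
arm_command(plan=[[[48,0,0,0,0,0,0],[48,0,0,0,0,0,0],[48,0,0,0,0,0,0],[48,0,-3,0,0,0,0],[48,0,-8,0,0,0,0],[48,0,-14,0,0,0,0],[48,0,-18,0,0,0,0],[48,0,-20,0,0,0,0],[48,0,-20,0,0,0,0],[94,0,-20,0,0,0,0],[94,0,-20,0,0,0,0],[94,0,-20,0,0,0,0],[94,0,-20,0,0,0,0],[94,0,-20,-10,0,0,0],[94,0,-20,-10,0,0,0],[94,0,-9,5,0,0,0],[94,0,0,3,0,0,0],[94,0,0,0,0,0,0]]])

```text
clock: 58.55
tcp_pos: [549.3, -114.7, 257.5]
eef_rot: [-0.704, -0.068, 0.068, 0.704]
wrist_force: [0.0, 0.3, -0.8]
grip_width: 94.2
```

```bash
python3 - <<'E'
from h import *
tgt(548.5,-116.4,259.2,10.95)
d=cam("wrist"); a=np.load("w1.npy",allow_pickle=True).item()["color"]
cv2.imwrite("pics/w12.png",d["color"])
cv2.imwrite("pics/cmp.png",np.hstack([cv2.resize(x[0:300,250:480],None,fx=1.7,fy=1.7) for x in (a,d["color"])]))
T=np.array(ctrl.state()["tcp_pos"])[:2]
hsv=cv2.cvtColor(d["color"],cv2.COLOR_BGR2HSV); H,S,V=[hsv[...,i].astype(int) for i in range(3)]
for n,mask,z,(x0,y0,x1,y1) in (("tape",(H>18)&(H<35)&(S>150),66,(290,130,357,265)),("handle",V<70,77,(290,0,357,135))):
    m=np.zeros(mask.shape,np.uint8); m[y0:y1,x0:x1]=mask[y0:y1,x0:x1]*255
    m=cv2.morphologyEx(m,cv2.MORPH_OPEN,np.ones((5,5))); c=max(cv2.findContours(m,0,2)[0],key=cv2.contourArea)
    r=cv2.minAreaRect(np.array([onz(d,u,v,z) for u,v in c[:,0]],np.float32)); print(n,np.round(r[0],1),np.round(r[1],1),round(r[2],1))
E
```

```text
tcp [ 549.3 -114.7  257.5] yaw 11.09 grip 94.2 t 58.55 F [ 0.   0.3 -0.8]
 d_tool [-1.1 -1.7 -1.5]  ry 0.002
tape [545.6 -99.1] [31.8 61. ] 11.1
handle [526.5   4.5] [32.  85.7] 11.1
```

View pics/cmp.png

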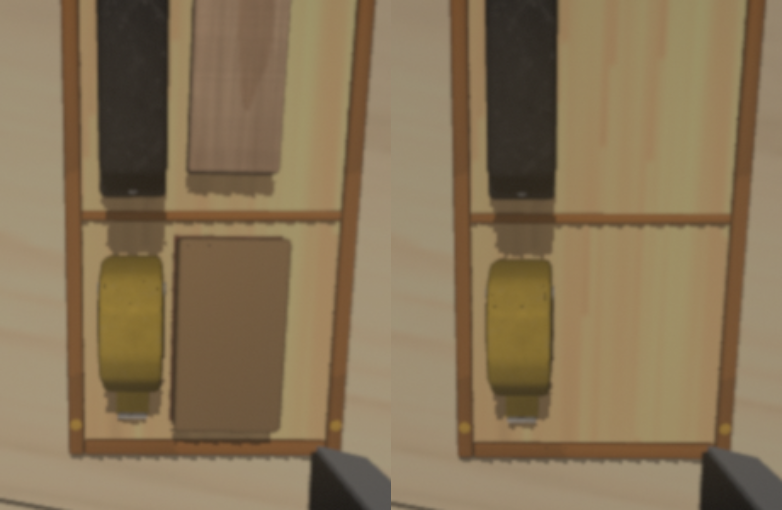

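```bash
python3 -c "
from cell import ctrl
print(ctrl.hand_in())"
```

```text
the job is handed in; nothing more can be done
None
```

The job is done and handed in at about 58.6 s, in the order asked. The tape measure and then the push handle went upright onto the rubber mat. The offcut was laid lengthwise in the middle of the cork pad, with the sanding block squarely on top. The handle and then the tape measure went back upright in their tray bays.

- **Cork pad:** close-up views put the offcut, and then the block on it, within about 1 mm of the pad's centre and lined up with it. Before release, the block sat about 3 mm off along its length, so I lifted it slightly and shifted it.
- **Tray:** compared with the first picture, both front things are back within about 1 mm, at the same angle (about 11°). The last side-by-side picture shows them standing as before.
- **Bystanders:** I did not measure the mug, metal cup, round tin or turquoise block again afterwards. The pictures and force readings showed no contact with them.
- **Force and disagreement:** the highest wrist force I read was about 16 N. The top camera put things in the tray about 2 mm off in x from the grasp poses, so I used the wrist camera and grasp poses there. For the cork pad I used the top view corrected by 2 mm.

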